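# Close and cap the seasoning dispenser

### The job

Put the seasoning dispenser away: first slide its orange portion grip all the way to the end stop away from the white refill neck, then fetch the red snap cap, set it on the refill neck and press it straight down until it clicks and is fully home. After the click do not let go: keep pressing the cap down firmly with the hand, and finish while still holding it pressed like that. Do not disturb the shuttlecocks, bowl, jar, bottle or green lid around it.

Things in the scene. Friction and masses are not known exactly. Their poses are not given: they have to be found in the camera images.
- dispenser: Cream box-shaped seasoning dispenser, fixed to the table, 130 (x) x 260 (y) x 70 mm high; origin at the centre of its underside on the table, turned about the vertical. On its flat top: the slide track (40 mm wide, 120 mm long, 14 mm high, centred at its own y = +40 mm, along its y) and the white refill neck at its own y = -85 mm.
- portion_slide (a joint): Orange portion grip on the track, travel in m: 0 = end nearest the neck, 0.070 = far end stop (the goal); grows along the dispenser's +y, away from the neck. Stiff, about 3 N of friction; stays where left.
- portion_slide_top (a point): Centre of the top face of the orange grip. The grip is a block 28 mm (dispenser x) x 20 mm (dispenser y), standing 40 mm above the track, in the middle of the dispenser's x; its axes are the dispenser's.
- neck: White upright refill neck; origin at the centre of its flat top, z up, axes those of the dispenser. 22 mm thick, standing 32 mm above the dispenser's top (its top 102 mm above the table), top edge bevelled 4 mm wide x 5 mm high.
- neck_beads (a point): Point on the neck's axis 18 mm below its top, level with four steel spring beads that stick out of the neck to a 31 mm circle. The cap's lip is pushed over them: resistance begins with the cap 14 mm above home, rises to about 9 N, then drops and turns to a pull downward (the click) about 5 mm above home, until the cap lands on the neck top, a hard stop. A firm press there is 10 to 20 N.
- cap_center (a point): Centre of the red snap cap, half-way up (20 mm above its underside), z along its axis, up. Loose on the table, open side down: 40 mm tall, body 40 mm across, flange 52 mm across and 9 mm high round its foot. Mouth 27 mm across, 27 mm deep inside. Fully home on the neck this point is 7 mm below the neck's top centre and on its axis. About 35 g.
- shuttle_a: White feather shuttlecock standing on its skirt (skirt 66 mm across, 86 mm tall), origin at the centre of its underside. Bystander, do not disturb.
- shuttle_b: White feather shuttlecock standing on its skirt (skirt 66 mm across, 86 mm tall), origin at the centre of its underside. Bystander, do not disturb.
- shuttle_c: White feather shuttlecock standing on its skirt (skirt 66 mm across, 86 mm tall), origin at the centre of its underside. Bystander, do not disturb.
- jar_lid: Flat green jar lid lying on the table, 68 mm across, 14 mm high; origin under its centre. Bystander; it is not the cap.
- bowl: Small white bowl in front of the dispenser's outlet, 68 mm across, 36 mm high, origin under its centre. Bystander.
- jar: Amber jar with white lid, 72 mm across, 100 mm high, origin under its centre. Bystander.
- bottle: Green bottle with red cap, 60 mm across, 210 mm tall, origin under its centre. Bystander.

How it is judged:
On the way, in this order (a step that is already met when the one before it is completed fails the run):
1. the orange portion grip is slid to its far end stop (last 3 mm) (value of joint portion_slide above 0.067 m), for 0.2 s.
2. the red cap has clicked over the beads and is home on the neck (z of cap_center in the frame of neck below -0.0045 m and horizontal distance between cap_center and neck below 0.004 m and angle between cap_center's own z axis and vertical below 0.12 rad), for 0.2 s.
At the end, for the whole second after the job is handed in: The portion grip is within 3 mm of its far end stop; the cap is upright (within 0.12 rad), within 4 mm of the neck's axis and within 2.5 mm of fully home; the hand still touches it and the cap still bears down on the neck with more than 5 N through the last second (all of step 2 and value of joint portion_slide above 0.067 m and contact force between neck and anything else above 5 N and contact force between the fingers and anything else above 4 N); the arm keeps its last pose, push and grip.
It fails at once if a shuttlecock was moved more than 30 mm (distance of any of shuttle_a, shuttle_b, shuttle_c from where it was at the start of the episode above 0.03 m).
It fails at once if the green lid was moved more than 30 mm (distance of jar_lid from where it was at the start of the episode above 0.03 m).
It fails at once if the bowl was moved more than 30 mm (distance of bowl from where it was at the start of the episode above 0.03 m).
It fails at once if the jar or the bottle was moved more than 30 mm (distance of any of jar, bottle from where it was at the start of the episode above 0.03 m).
It also fails if it takes over 58 s, if anything falls off the work surface, if the arm or the gripper's body presses on something with over 40 N, if the wrist force passes 120 N, or if a joint passes its speed limit or range.

### The arm

A 6-joint arm with a two-finger parallel gripper is mounted at the origin on the work surface. World frame = base frame: x ahead of the robot, y to its left, z up, the work surface at z = 0. Lengths are in m, angles in rad, forces in N, time in s.
With the tool pointing down it reaches from about 0.35 to 0.775 m from the base axis. Payload 5.5 kg.
Tool frame: the origin (TCP) lies midway between the tips of the shut fingers; the grasp point (between the pads) lies behind it (env.grip_point_offset is the z of the grasp point in the tool frame, in m); z points along the fingers, y is the direction in which the jaws open and shut (so a half turn about z gives the same grasp; the last joint's range is limited). The gripper opens to 85 mm and grips with 20 to 120 N. Pads are 22 mm wide; open, the fingers measure 114 mm over their backs; the gripper's body (76 mm by 85 mm) begins 54 mm behind the grasp point. The pads swing forward as they close: fully open they stand 13 mm farther back than shut.
Start: joints at [-0.14, 0.313, 0.046, 1.304, 0, 1.431], TCP at [0.575, -0, 0.231] pointing down, gripper open.
Joint ranges: [-2.76, 2.76], [-0.86, 1.69], [-1.03, 1.26], [-2.2, 2.34], [-1.47, 1.5], [-3.14, 3.14]. Speed limits (rad/s): [2.57, 2.57, 3.14, 3.14, 3.14, 3.14].

### API

Orientations are given as a unit quaternion [w, x, y, z].
In Python, from workcell import env, viewer gives the robot as it stands. The module is installed in compiled form; this text tells all that it offers.
- The arm moves only by the shell command python3 -m inch 'ROWS' [OPENING] [FORCE]. ROWS is JSON, a list of rows, each a list of 2 entries, a list of its own where there are three numbers: the shift along the tool's x, y, z in m, then the turn about the tool's z in degrees. In form: [[[tx, ty, tz], spin], ...]. A call has 1 to 5 rows; each row is the pose to reach, as a shift and turn from the pose measured when the call began, along the tool's axes at that moment; what a row does not reach only later rows make up. A row lasts 1/12 s, in which the tool goes at most 41.7 mm and 7.16 degrees, less where a joint would pass 70% of its speed; a pose out of reach is approached as far as the arm can. A call with a gripper value outside its range is refused whole. OPENING is the closure, from 0 (fully open) to 1 (shut), set as the call begins (- or left out, the last holds). The fingers move at their own pace and stop on an object; FORCE is the grip in N (left out, the last holds). Time passes only in rows, so rows that repeat a pose let the fingers close. It gives the time, the measured TCP pose, the force and the opening at its end, in the units of the state.
- env.get_state(): the state, without advancing time (a new reading comes with each control period).
- viewer.read_camera(name): name is "scene" or "side" or "wrist"; returns a dict with "image" (480x640x3 uint8, red, green, blue), "depth" (480x640 float32, m along the optical axis (not along the pixel's ray), 0 where there is no reading), "vertical_fov" (degrees; the focal length in pixels is half the picture's height over the tangent of half this angle, whatever the lens; pixels are square), "cx", "cy" (the principal point, pixels), "R" (3x3) and "t" (3): a world point X has camera coordinates R X + t; the wrist camera has in their place "T_tool_cam" (4x4, takes a point from camera to tool coordinates, whose origin is the TCP and whose axes are the flange's). Camera axes: x right, y down, z forward; pixel columns grow to the right and rows downward; lengths in m; the calibration is good to about 2 mm. The wrist camera is an equidistant fisheye: a pixel r from the principal point sees the ray r / f radians off the axis. A picture is of the moment at which its call begins: read the wrist's pose just before it.
- env.hand_in(): hands the job in, once; it reports no verdict.
The state is a dict: "clock": time; "joint_pos": joint angles; "qvel": joint speeds; "tau": joint torques, N m; "tcp_pos": TCP position; "orientation": TCP orientation; "wrist_force": force on the tool from outside, world axes, zero at the start; "ft_torque": the same for the moment, N m; "finger_gap": finger opening in m.
Only numpy, scipy, OpenCV 4.12 (cv2) and the standard library are available. Lean on these libraries where they do the work, as an engineer would, in place of code of your own. Each camera call takes 0.05 s, during which the arm holds its last target. There are 200 camera calls.

## Working session

There is one attempt and no reset: what is moved stays moved. The work goes in short steps, Python scripts to look and compute and a shell command to move; the robot and the scene stay as the last step left them, time stands still between calls to the robot, and variables do not carry over. Pictures are saved under pics/ and viewed, on a budget of 10 in all, crops included, one or two more only if the job needs it, and the job is handed in when it is done.

```bash
mkdir -p pics
cat > h.py <<'E'
import numpy as np, cv2
from workcell import env, viewer
from scipy.spatial.transform import Rotation as Ro
def cam(n):
    s=env.get_state(); c=viewer.read_camera(n); 
    c['f']=240/np.tan(np.radians(c['vertical_fov'])/2)
    if n=='wrist':
        q=s['orientation']; T=np.eye(4); T[:3,:3]=Ro.from_quat([q[1],q[2],q[3],q[0]]).as_matrix(); T[:3,3]=s['tcp_pos']
        c['W']=T@np.array(c['T_tool_cam'])
    else:
        T=np.eye(4); R=np.array(c['R']); T[:3,:3]=R.T; T[:3,3]=-R.T@np.array(c['t']); c['W']=T
    c['fish']=n=='wrist'
    return c
def save(c,name): cv2.imwrite('pics/'+name,cv2.cvtColor(c['image'],cv2.COLOR_RGB2BGR))
def rays(c,uv):
    uv=np.atleast_2d(uv).astype(float); d=(uv-[c['cx'],c['cy']])/c['f']
    if c['fish']:
        r=np.linalg.norm(d,axis=1,keepdims=True)+1e-12
        v=np.hstack([d/r*np.sin(r),np.cos(r)])
    else: v=np.hstack([d,np.ones((len(d),1))])
    return v@c['W'][:3,:3].T
def onplane(c,uv,z):
    v=rays(c,uv); o=c['W'][:3,3]; return o+v*((z-o[2])/v[:,2:3])
def cloud(c,mask):
    ys,xs=np.nonzero(mask&(c['depth']>0)); uv=np.c_[xs,ys]; d=c['depth'][ys,xs]
    v=rays(c,uv); fz=c['W'][:3,2]; return c['W'][:3,3]+v*(d/(v@fz))[:,None]
def hsv(c): return cv2.cvtColor(c['image'],cv2.COLOR_RGB2HSV)
def M(c,lo,hi): return cv2.inRange(hsv(c),np.array(lo),np.array(hi))>0
def blobs(m,amin=40):
    n,l,st,ce=cv2.connectedComponentsWithStats(m.astype(np.uint8)); return [(l==i,st[i],ce[i]) for i in range(1,n) if st[i][4]>=amin]
E
python3 - <<'E'
from h import *
ims=[]
for n in('scene','side','wrist'):
    c=cam(n); save(c,n+'0.png'); print(n,c['W'].round(3).tolist(),c['f'],c['cx'],c['cy'])
s=env.get_state();print(s,env.grip_point_offset)
E
```

```text
scene [[-0.221, 0.659, -0.719, 1.394], [0.975, 0.14, -0.172, 0.215], [-0.013, -0.739, -0.673, 0.825], [0.0, 0.0, 0.0, 1.0]] 448.1305773329536 320.6018984530802 240.87626997604983
side [[1.0, 0.003, 0.022, 0.574], [-0.014, -0.699, 0.715, -0.923], [0.017, -0.715, -0.699, 1.0], [0.0, 0.0, 0.0, 1.0]] 620.5475271427985 315.1686087290691 241.01379833090314
wrist [[1.0, -0.0, -0.001, 0.575], [-0.001, -0.952, -0.306, 0.078], [-0.0, 0.306, -0.952, 0.373], [0.0, 0.0, 0.0, 1.0]] 371.64829954431775 319.62800171223023 242.6167971248139
{'clock': 0.15, 'joint_pos': array([-1.39616713e-01,  3.13862789e-01,  4.52757272e-02,  1.30361597e+00,
       -3.99744023e-06,  1.43118657e+00]), 'qvel': array([-0.0007713 , -0.00166657,  0.00221002,  0.0009476 ,  0.00045278,
       -0.00048614]), 'tau': array([ 1.76330479e-03, -4.81067133e+01,  2.98815805e+01,  1.39078675e-02,
       -1.10673584e-04, -5.56924022e-05]), 'tcp_pos': array([5.74627872e-01, 3.18451808e-05, 2.30608505e-01]), 'orientation': array([-5.60512477e-04,  7.07109065e-01,  7.07104147e-01, -4.24890658e-04]), 'wrist_force': array([-0.32932689,  0.32810883, -0.93709017]), 'ft_torque': array([0.0035887 , 0.0212084 , 0.00121656]), 'finger_gap': 0.08518101152973839} -0.0187
```

View pics/scene0.png

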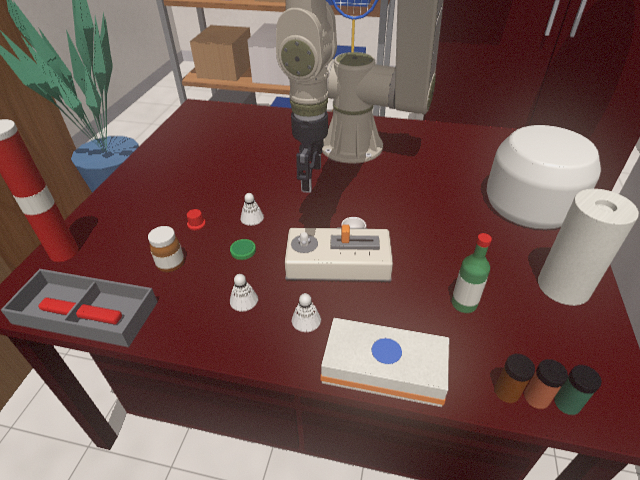

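View pics/side0.png

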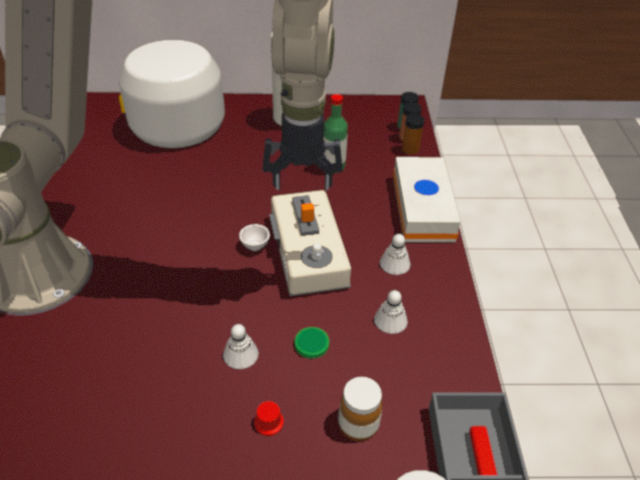

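View pics/wrist0.png

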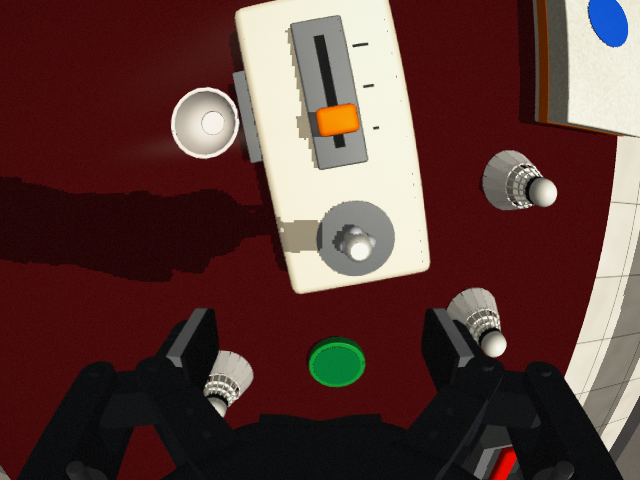

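The wrist view shows the orange grip at (337,118), the neck at (358,245), the bowl at (205,122) and the lid at (337,363). In the scene view the cap is at (196,220). In the side view it is at (268,418), with a shuttlecock at (240,345) and the jar at (360,410).

Run:
```python
from h import *
w=cam('wrist'); s=cam('scene'); d=cam('side')
def fit(P): # circle-ish centre from extents
    return np.median(P,0).round(4),P.min(0).round(3),P.max(0).round(3)
# cap
for n,c,box in(('scene',s,(180,205,215,235)),('side',d,(245,395,295,440))):
    m=M(c,(0,150,90),(6,255,255))
    m2=np.zeros_like(m);x0,y0,x1,y1=box;m2[y0:y1,x0:x1]=m[y0:y1,x0:x1]
    P=cloud(c,m2);P=P[P[:,2]>.004];print('cap',n,len(P),fit(P)); T=P[P[:,2]>.034];print('  top',len(T),(T[:,:2].min(0)+T[:,:2].max(0))/2,T[:,2].mean(),T.mean(0)); np.save(n+'cap.npy',P)
# orange
for n,c in(('wrist',w),('scene',s),('side',d)):
    b=[k for k in blobs(M(c,(8,180,150),(20,255,255))) ]
    for k in b:
        P=cloud(c,k[0]); 
        T=P[P[:,2]>.118]
        if len(T)>20 and T[:,0].max()<.9: print('orange',n,k[1],T.mean(0).round(4),T.min(0).round(3),T.max(0).round(3)); 
        if n=='wrist' and len(T)>20:
            G=T[T[:,2]>.122]; print(cv2.minAreaRect((G[:,:2]*1000).astype(np.float32)), np.median(T[:,2]))
# dispenser top (wrist), cream
P=cloud(w,np.ones((480,640),bool)); t=P[(abs(P[:,2]-.070)<.006)&(abs(P[:,0]-.6)<.15)&(P[:,1]>-.1)]
print('top',cv2.minAreaRect((t[:,:2]*1000).astype(np.float32)),np.median(t[:,2]))
for n,c in(('wrist',w),('scene',s),('side',d)):
    P=cloud(c,np.ones((480,640),bool));t=P[(abs(P[:,2]-.102)<.004)&(abs(P[:,0]-.62)<.06)&(abs(P[:,1]-.06)<.06)]
    print('neck',n,len(t),t.mean(0),t.min(0),t.max(0)); 
print('neck ray',onplane(w,[[358,250]],.102))
for n,c in(('scene',s),('side',d)):
    P=cloud(c,np.ones((480,640),bool));np.save(n+'P.npy',P)
    # standing things in the region
    q=P[(P[:,2]>.01)&(P[:,2]<.25)&(P[:,0]>.3)&(P[:,0]<.85)&(P[:,1]<.05)&(P[:,1]>-.5)]
    H=np.zeros((55,55),np.uint8);ij=((q[:,:2]-[.3,-.5])/.01).astype(int);H[ij[:,0].clip(0,54),ij[:,1].clip(0,54)]=1
    for k in blobs(H>0,4): 
        print(n,'blob x',.3+k[1][1]*.01,.3+(k[1][1]+k[1][3])*.01,'y',-.5+k[1][0]*.01,-.5+(k[1][0]+k[1][2])*.01)
```

```text
cap scene 329 (array([ 0.5266, -0.3538,  0.0254]), array([ 0.447, -0.435,  0.004]), array([ 0.57 , -0.298,  0.045]))
  top 127 [ 0.51792859 -0.36020632] 0.04044116247401229 [ 0.5196694  -0.357907    0.04044116]
cap side 726 (array([ 0.5177, -0.3701,  0.036 ]), array([ 0.492, -0.388,  0.004]), array([ 0.542, -0.342,  0.046]))
  top 400 [ 0.51730009 -0.36233642] 0.03840059505305125 [ 0.51679164 -0.36261261  0.0384006 ]
orange wrist [ 316  103   43   33 1110] [0.5864 0.0828 0.124 ] [0.572 0.072 0.119] [0.601 0.094 0.127]
((586.5113525390625, 82.85676574707031), (26.75177574157715, 18.85821533203125), 11.070341110229492) 0.12408123439784702
orange side [301 204  13  17 166] [0.5852 0.0785 0.1218] [0.572 0.069 0.118] [0.598 0.093 0.126]
top ((589.4403686523438, 67.21895599365234), (129.09674072265625, 257.06878662109375), 10.698884963989258) 0.06990442461353613<stdin>:24: RuntimeWarning: Mean of empty slice.
  ret = um.true_divide(
Traceback (most recent call last):
ValueError: zero-size array to reduction operation minimum which has no identity
```

```bash
python3 -m inch '[[[0.04,0.006,0.03],-6],[[0.083,0.012,0.06],-10.9],[[0.083,0.012,0.10],-10.9],[[0.083,0.012,0.134],-10.9],[[0.083,0.012,0.134],-10.9]]' 0 30
python3 - <<'E'
from h import *
w=cam('wrist'); s=cam('scene'); d=cam('side'); save(w,'w1.png')
s_=np.load
for n,c in(('wrist',w),('scene',s),('side',d)):
    P=cloud(c,np.ones((480,640),bool));t=P[(P[:,2]>.085)&(P[:,2]<.110)&(abs(P[:,0]-.605)<.03)&(abs(P[:,1]+.016)<.03)]
    if len(t): print('neck',n,len(t),t.mean(0),t.min(0),t.max(0)); 
    if n=='wrist': continue
    q=P[(P[:,2]>.01)&(P[:,2]<.25)&(P[:,0]>.3)&(P[:,0]<.85)&(P[:,1]<-.06)&(P[:,1]>-.5)]
    H=np.zeros((110,90),np.uint8);ij=((q[:,:2]-[.3,-.5])/.005).astype(int);H[ij[:,0].clip(0,109),ij[:,1].clip(0,89)]=1
    for k in blobs(H>0,12): 
        print(n,'blob x',.3+k[1][1]*.005,.3+(k[1][1]+k[1][3])*.005,'y',-.5+k[1][0]*.005,-.5+(k[1][0]+k[1][2])*.005)
E
```

```text
clock: 0.72
tcp_pos: [0.5814, 0.0844, 0.0896]
orientation: [-0.005, 0.636, 0.772, -0.004]
wrist_force: [-2.2, 0.3, -0.2]
finger_gap: 0.0857
neck scene 92 [ 0.61001051 -0.01422173  0.09565823] [ 0.59897924 -0.02904162  0.08548705] [ 0.62059207 -0.00207101  0.10480548]
scene blob x 0.435 0.495 y -0.245 -0.18
scene blob x 0.495 0.5449999999999999 y -0.385 -0.33499999999999996
scene blob x 0.55 0.605 y -0.07 -0.06
scene blob x 0.56 0.63 y -0.22499999999999998 -0.15499999999999997
scene blob x 0.64 0.72 y -0.395 -0.32
scene blob x 0.735 0.79 y -0.15999999999999998 -0.09499999999999997
scene blob x 0.8 0.8500000000000001 y -0.5 -0.32499999999999996
neck side 107 [ 0.60489163 -0.0223545   0.09461209] [ 0.59313525 -0.03252782  0.08537276] [ 0.61802616 -0.00892882  0.10319005]
side blob x 0.425 0.49 y -0.25 -0.2
side blob x 0.495 0.54 y -0.39 -0.33999999999999997
side blob x 0.5449999999999999 0.65 y -0.08000000000000002 -0.06
side blob x 0.56 0.63 y -0.22999999999999998 -0.15499999999999997
side blob x 0.635 0.7150000000000001 y -0.405 -0.32499999999999996
side blob x 0.725 0.79 y -0.16499999999999998 -0.10499999999999998
side blob x 0.8 0.8500000000000001 y -0.49 -0.32499999999999996
```

```bash
python3 -m inch '[[[-0.0025,0.005,-0.003],0],[[-0.0025,0.005,-0.003],0],[[-0.0025,0.005,-0.003],0]]'
python3 -m inch '[[[0,0,0],0],[[0,0,0],0],[[0,0,0],0],[[0,0,0],0],[[0,0,0],0]]' 1 30
```

```text
clock: 1.12
tcp_pos: [0.5949, 0.0804, 0.1038]
orientation: [0.002, 0.637, 0.771, 0.001]
wrist_force: [-0.7, -0.6, 0.5]
finger_gap: 0.0856
clock: 1.53
tcp_pos: [0.5873, 0.0791, 0.1033]
orientation: [-0.003, 0.637, 0.771, -0.005]
wrist_force: [-13.8, -5.6, 20.3]
finger_gap: 0.0274
```

```bash
python3 -m inch '[[[0,0,0],0],[[0,0,0],0],[[0,0,0],0],[[0,0,0],0],[[0,0,0],0]]'
```

```text
clock: 1.95
tcp_pos: [0.5871, 0.079, 0.1035]
orientation: [-0.003, 0.637, 0.771, -0.005]
wrist_force: [-3.4, -0.6, 5.2]
finger_gap: 0.0273
```

```bash
python3 -m inch '[[[0.012,0,0],0],[[0.024,0,0],0],[[0.036,0,0],0],[[0.046,0,0],0],[[0.054,0,0],0]]'
python3 -m inch '[[[0.004,0,0],0],[[0.008,0,0],0],[[0.012,0,0],0],[[0.016,0,0],0],[[0.016,0,0],0]]'
```

```text
clock: 2.37
tcp_pos: [0.5767, 0.1333, 0.1035]
orientation: [-0.003, 0.637, 0.771, -0.005]
wrist_force: [-2.6, -3.0, 4.1]
finger_gap: 0.0271
clock: 2.78
tcp_pos: [0.5756, 0.1391, 0.1037]
orientation: [0.006, 0.639, 0.769, -0.012]
wrist_force: [2.0, -38.2, 3.8]
finger_gap: 0.0275
```

```bash
python3 -m inch '[[[-0.003,0,0],0],[[-0.003,0,0],0],[[-0.003,0,0],0]]' 0
python3 -m inch '[[[0,0,0],0],[[0,0,-0.02],0],[[0,0,-0.06],0],[[0,0,-0.10],0],[[0,0,-0.10],0]]'
python3 - <<'E'
from h import *
w=cam('wrist'); save(w,'w2.png')
for k in blobs(M(w,(8,180,150),(20,255,255))):
    P=cloud(w,k[0]);T=P[P[:,2]>.118]
    if len(T)>20: print('orange',k[1],T.mean(0).round(4),(T[:,:2].mean(0)-[.5865,.0828])@[-.189,.982])
P=cloud(w,np.ones((480,640),bool));t=P[(P[:,2]>.094)&(P[:,2]<.108)&(abs(P[:,0]-.605)<.03)&(abs(P[:,1]+.016)<.03)]
print('neck',len(t),t.mean(0) if len(t) else 0)
E
```

```text
clock: 3.03
tcp_pos: [0.5761, 0.137, 0.1032]
orientation: [0.005, 0.639, 0.769, -0.012]
wrist_force: [1.0, -0.3, 0.1]
finger_gap: 0.0632
clock: 3.45
tcp_pos: [0.5805, 0.1414, 0.2113]
orientation: [0.009, 0.639, 0.769, -0.007]
wrist_force: [0.7, 0.2, 0.8]
finger_gap: 0.0854
orange [293 231  37  24 853] [0.575  0.1424 0.1242] 0.06065676360937021
neck 356 [ 0.6045341  -0.01252509  0.09958798]
```

View pics/w2.png

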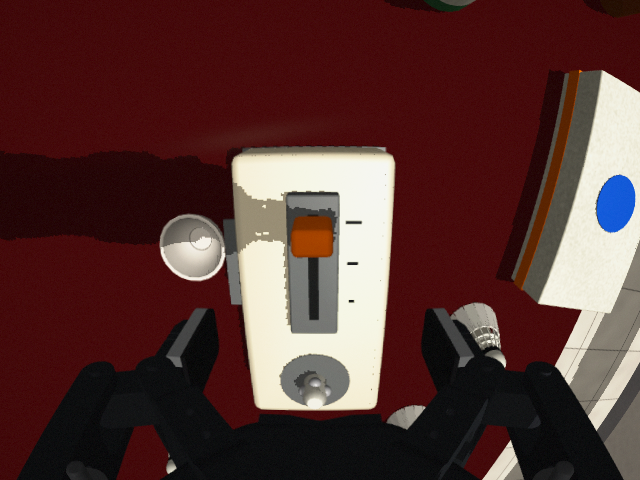

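The grip sits at the track's far end in the picture (312,236). It is at own y = 76 mm against 75 expected at the stop, so step 1 is done. Next I go for the cap.

```bash
python3 -m inch '[[[-0.037,-0.012,0],0],[[-0.075,-0.024,0],0],[[-0.113,-0.036,0],0],[[-0.15,-0.048,0],0],[[-0.188,-0.06,0],0]]'
python3 -m inch '[[[-0.037,-0.012,0],0],[[-0.075,-0.024,0],0],[[-0.113,-0.036,0],0],[[-0.15,-0.048,0],0],[[-0.18,-0.058,0],0]]'
python3 - <<'E'
from h import *
s=env.get_state();print(s['tcp_pos'],s['orientation'],[0.517,-.361]-s['tcp_pos'][:2]); q=s['orientation']
R=Ro.from_quat([q[1],q[2],q[3],q[0]]).as_matrix();print(R.round(3));print(R.T@(np.array([.517,-.361,.14])-s['tcp_pos']))
E
```

```text
clock: 3.92
tcp_pos: [0.5545, -0.0547, 0.2111]
orientation: [0.007, 0.638, 0.77, -0.008]
wrist_force: [-0.2, 0.6, -0.6]
finger_gap: 0.0853
clock: 4.33
tcp_pos: [0.5305, -0.2438, 0.2136]
orientation: [0.006, 0.638, 0.77, -0.007]
wrist_force: [-0.3, -0.8, -0.6]
finger_gap: 0.0857
[ 0.53045235 -0.24379576  0.21362085] [ 0.00609948  0.6379402   0.77002725 -0.0072891 ] [-0.01345235 -0.11720424]
[[-0.186  0.983  0.   ]
 [ 0.982  0.186 -0.019]
 [-0.019 -0.003 -1.   ]]
[-0.11126013 -0.03475923  0.07583409]
```

```bash
python3 -m inch '[[[-0.037,-0.012,0.02],0],[[-0.075,-0.024,0.045],0],[[-0.111,-0.035,0.07],0],[[-0.111,-0.035,0.076],0],[[-0.111,-0.035,0.076],0]]'
cat > capm.py <<'E'
from h import *
import sys
w=cam('wrist'); save(w,sys.argv[1]); s=env.get_state()
b=blobs(M(w,(0,150,60),(7,255,255))|M(w,(174,150,60),(180,255,255)))
P=cloud(w,np.ones((480,640),bool)); hs=hsv(w)
m=(((hs[...,0]<7)|(hs[...,0]>174))&(hs[...,1]>150)&(hs[...,2]>110))
P=cloud(w,m); T=P[(np.hypot(P[:,0]-.517,P[:,1]+.361)<.05)&(P[:,2]>.034)&(P[:,2]<.046)]
print(len(T)); (c,r)=cv2.minEnclosingCircle((T[:,:2]*1000).astype(np.float32)); print('top',c,r,T.mean(0))
F=P[(np.hypot(P[:,0]-.517,P[:,1]+.361)<.05)&(P[:,2]>.005)&(P[:,2]<.013)]
if len(F): print('flange',len(F),cv2.minEnclosingCircle((F[:,:2]*1000).astype(np.float32)))
q=s['orientation'];R=Ro.from_quat([q[1],q[2],q[3],q[0]]).as_matrix();t=np.array([c[0]/1e3,c[1]/1e3,.020])
print(s['tcp_pos'],s['qvel'].round(3).max(),'tool delta to z.02',R.T@(t-s['tcp_pos']),R[:,2])
E
python3 capm.py w3.png
```

```text
clock: 4.75
tcp_pos: [0.5145, -0.3614, 0.1345]
orientation: [0.003, 0.639, 0.769, -0.007]
wrist_force: [0.1, 1.6, -0.6]
finger_gap: 0.0852
2724
top (516.9049072265625, -360.1933898925781) 20.882991790771484 [ 0.51681964 -0.3590159   0.03965721]
flange 868 ((517.025390625, -359.999755859375), 25.993213653564453)
[ 0.51534119 -0.35996209  0.13654838] 0.039 tool delta to z.02 [0.00105993 0.00221566 0.11653322] [-0.00358847 -0.01443183 -0.99988942]
```

View pics/w3.png

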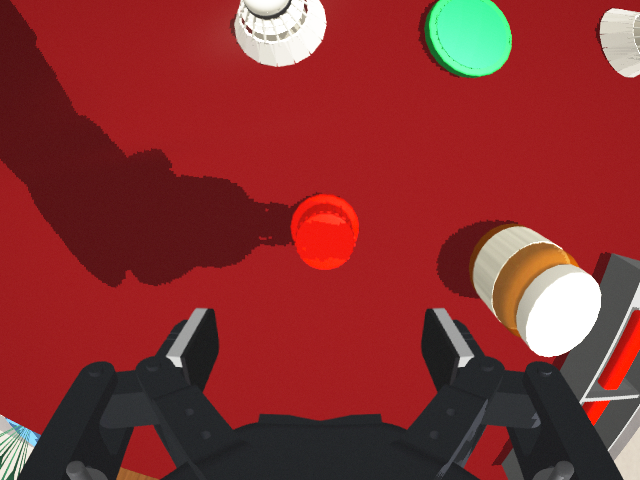

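The picture shows the cap at (325,232), midway between the pads, with the jar clear to the right at (550,310). Both fits agree on (0.517,-0.360).

```bash
python3 -m inch '[[[0.001,0.002,0.03],0],[[0.001,0.002,0.06],0],[[0.001,0.002,0.085],0],[[0.001,0.002,0.10],0],[[0.001,0.002,0.10],0]]'
python3 -m inch '[[[0,0,0],0],[[0,0,0],0]]'
python3 - <<'E'
from h import *
s=env.get_state();q=s['orientation'];R=Ro.from_quat([q[1],q[2],q[3],q[0]]).as_matrix();t=np.array([.517,-.360,.012])
print(s['tcp_pos'],R.T@(t-s['tcp_pos']),R[:,2])
E
```

```text
clock: 5.22
tcp_pos: [0.5156, -0.356, 0.0335]
orientation: [0.0, 0.637, 0.77, -0.006]
wrist_force: [-0.0, 0.7, -0.0]
finger_gap: 0.0855
clock: 5.38
tcp_pos: [0.5167, -0.3546, 0.0347]
orientation: [0.0, 0.637, 0.771, -0.006]
wrist_force: [-0.8, 0.7, 0.1]
finger_gap: 0.0853
[ 0.51666467 -0.35459398  0.03471712] [-0.00518769 -0.00049983  0.02276495] [-0.00686473 -0.00956513 -0.99993069]
```

```bash
python3 -m inch '[[[-0.005,-0.0005,0.012],0],[[-0.005,-0.0005,0.0225],0],[[-0.005,-0.0005,0.0225],0],[[-0.005,-0.0005,0.0225],0]]'
python3 -m inch '[[[0,0,0],0],[[0,0,0],0],[[0,0,0],0],[[0,0,0],0],[[0,0,0],0]]' 1 60
python3 -m inch '[[[0,0,0],0],[[0,0,0],0],[[0,0,0],0]]'
```

```text
clock: 5.72
tcp_pos: [0.5164, -0.3594, 0.0115]
orientation: [-0.0, 0.637, 0.771, -0.006]
wrist_force: [-0.2, -0.1, -0.0]
finger_gap: 0.0854
clock: 6.13
tcp_pos: [0.5168, -0.3599, 0.0122]
orientation: [0.0, 0.637, 0.771, -0.006]
wrist_force: [0.7, -0.5, 0.2]
finger_gap: 0.0385
clock: 6.38
tcp_pos: [0.5167, -0.3599, 0.0122]
orientation: [0.0, 0.637, 0.771, -0.006]
wrist_force: [-0.1, 0.0, 0.7]
finger_gap: 0.0389
```

```bash
python3 -m inch '[[[0,0,-0.03],0],[[0,0,-0.07],0],[[0,0,-0.11],0],[[0.0,0.0,-0.15],0],[[0.03,0.017,-0.18],0]]'
python3 -m inch '[[[0.033,0.018,0],0],[[0.066,0.038,0],0],[[0.099,0.057,0],0],[[0.132,0.076,0],0],[[0.16,0.093,0],0]]'
python3 - <<'E'
from h import *
s=env.get_state();q=s['orientation'];R=Ro.from_quat([q[1],q[2],q[3],q[0]]).as_matrix();t=np.array([.6165,-.075,.19])
print(s['tcp_pos'],R.T@(t-s['tcp_pos']),R[:,2],s['finger_gap'])
E
```

```text
clock: 6.8
tcp_pos: [0.528, -0.3331, 0.1932]
orientation: [0.003, 0.639, 0.769, -0.007]
wrist_force: [1.7, -0.6, -0.2]
finger_gap: 0.0384
clock: 7.22
tcp_pos: [0.5902, -0.1565, 0.1905]
orientation: [0.003, 0.639, 0.769, -0.007]
wrist_force: [0.2, 0.7, -0.5]
finger_gap: 0.0387
[ 0.5901969  -0.15645826  0.19046173] [ 0.07521918  0.04085287 -0.0007943 ] [-0.00383873 -0.01417914 -0.9998921 ] 0.03872792907802109
```

```bash
python3 -m inch '[[[0.03,0.017,0],0],[[0.06,0.033,0],0],[[0.072,0.041,0],0],[[0.072,0.041,0],0],[[0.072,0.041,0],0]]'
python3 - <<'E'
from h import *
w=cam('wrist');save(w,'w4.png');s=env.get_state();print(s['tcp_pos'])
P=cloud(w,np.ones((480,640),bool))
near=np.hypot(P[:,0]-.605,P[:,1]+.015)<.025
for lo,hi in((.1,.105),(.096,.1),(.09,.096)):
    t=P[near&(P[:,2]>lo)&(P[:,2]<hi)]
    if len(t)>3:print(lo,len(t),t.mean(0),cv2.minEnclosingCircle((t[:,:2]*1000).astype(np.float32)))
t=P[(P[:,2]>.064)&(P[:,2]<.076)&(abs(P[:,0]-.59)<.12)&(P[:,1]>-.1)]
print(cv2.minAreaRect((t[:,:2]*1000).astype(np.float32)))
m=M(w,(0,120,60),(7,255,255)); 
u=w['image'].astype(int); cv2.imwrite('pics/w4c.png',cv2.resize(cv2.cvtColor(w['image'],cv2.COLOR_RGB2BGR)[100:400,120:520],(800,600)))
E
```

```text
clock: 7.63
tcp_pos: [0.6173, -0.0776, 0.189]
orientation: [0.003, 0.638, 0.77, -0.007]
wrist_force: [0.3, -0.5, -0.4]
finger_gap: 0.0386
[ 0.61708357 -0.07856084  0.1890527 ]
0.1 575 [ 0.60522121 -0.01633608  0.10162386] ((605.6348876953125, -16.317127227783203), 9.161367416381836)
0.096 335 [ 0.60512102 -0.01574324  0.09842024] ((605.1812133789062, -16.304201126098633), 10.850008010864258)
0.09 13 [ 0.60419679 -0.0085491   0.0915699 ] ((604.6900024414062, -14.556985855102539), 11.324262619018555)
((599.05517578125, 16.45001983642578), (128.8690185546875, 155.18601989746094), 10.738320350646973)
```

View pics/w4c.png

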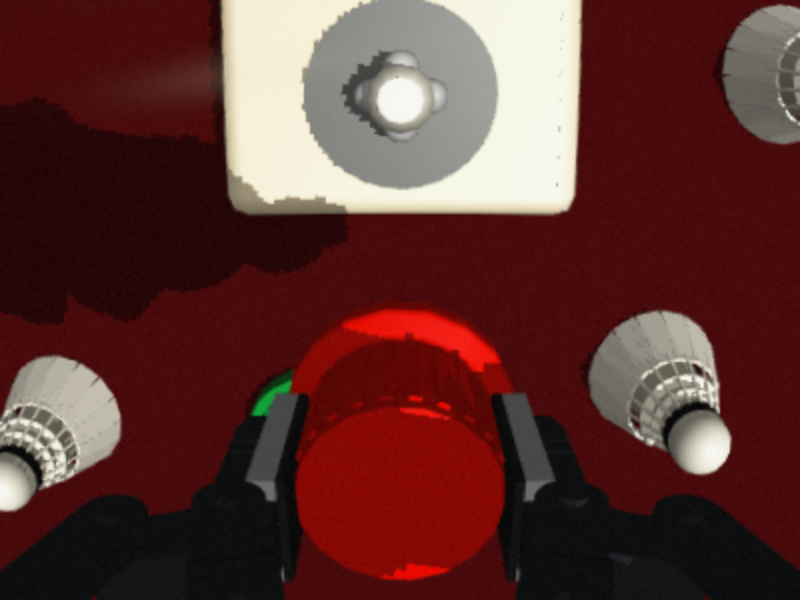

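The neck is at (400,97) in the crop and measures (0.6054,-0.0163). The cap is square in the jaws at (400,490). Now I measure the cap in the hand.

```bash
cat > capin.py <<'E'
from h import *
w=cam('wrist'); s=env.get_state(); q=s['orientation'];R=Ro.from_quat([q[1],q[2],q[3],q[0]]).as_matrix();p=s['tcp_pos']
hs=hsv(w);m=(((hs[...,0]<7)|(hs[...,0]>174))&(hs[...,1]>150)&(hs[...,2]>90))
P=cloud(w,m);L=(P-p)@R; L=L[np.hypot(L[:,0],L[:,1])<.04]
print(np.percentile(L[:,2],[1,10,25,50,75,90,99]).round(4))
T=L[abs(L[:,2]+.0278)<.005]; print('top tool',len(T),T.mean(0),cv2.minEnclosingCircle((T[:,:2]*1000).astype(np.float32)))
F=L[(L[:,2]>-.005)];print('fl',len(F),cv2.minEnclosingCircle((F[:,:2]*1000).astype(np.float32)),F[:,0].max())
print(p,'to neck axis, z.135',R.T@(np.array([.6054,-.0163,.135])-p),R[:,2],s['wrist_force'])
E
python3 capin.py
```

```text
[-0.0289 -0.0283 -0.0279 -0.0273 -0.0098  0.0044  0.008 ]
top tool 7623 [ 0.00211643  0.00020385 -0.02756139] ((0.056317541748285294, 0.2862374484539032), 20.65596580505371)
fl 2508 ((5.7757673263549805, 0.5420455932617188), 24.793575286865234) 0.026094282585441657
[ 0.61696774 -0.07919497  0.18910922] to neck axis, z.135 [0.06467726 0.00051935 0.05323514] [-0.00426815 -0.01458306 -0.99988455] [-1.09286502  0.91163066  0.09062085]
```

```bash
python3 -m inch '[[[0.03,0.0003,0.01],0],[[0.055,0.0003,0.03],0],[[0.0647,0.0003,0.045],0],[[0.0647,0.0003,0.05],0],[[0.0647,0.0003,0.05],0]]'
python3 -m inch '[[[0,0,0],0],[[0,0,0],0],[[0,0,0],0]]'
python3 capin.py
```

```text
clock: 8.15
tcp_pos: [0.6039, -0.0174, 0.1368]
orientation: [0.002, 0.639, 0.769, -0.008]
wrist_force: [-0.1, 0.1, -0.9]
finger_gap: 0.0385
clock: 8.4
tcp_pos: [0.6048, -0.0188, 0.1379]
orientation: [0.003, 0.64, 0.768, -0.008]
wrist_force: [0.1, -0.3, -0.2]
finger_gap: 0.0389
[-0.029  -0.0284 -0.028  -0.0273 -0.0089  0.0043  0.0082]
top tool 7675 [ 1.43499696e-03 -1.45712923e-05 -2.76355569e-02] ((-0.6396013498306274, -0.04031545668840408), 20.493083953857422)
fl 2622 ((-0.6041285991668701, 3.1719915866851807), 28.35637855529785) 0.025103075342788175
[ 0.60479481 -0.018588    0.13782548] to neck axis, z.135 [0.00218005 0.00103109 0.00278726] [-0.00541662 -0.01511595 -0.99987108] [-0.16057412  0.19285243 -0.89029388]
```

```bash
python3 -m inch '[[[0.0025,0.0005,0.007],0],[[0.0027,0.0005,0.014],0],[[0.0028,0.0005,0.021],0],[[0.003,0.0005,0.024],0],[[0.003,0.0005,0.024],0]]'
python3 -m inch '[[[0,0,0],0],[[0,0,0],0]]'
python3 capin.py|tail -1
```

```text
clock: 8.87
tcp_pos: [0.6035, -0.0156, 0.1121]
orientation: [0.002, 0.64, 0.768, -0.008]
wrist_force: [-0.5, -0.1, -0.5]
finger_gap: 0.0389
clock: 9.03
tcp_pos: [0.6033, -0.0155, 0.1119]
orientation: [0.001, 0.64, 0.768, -0.008]
wrist_force: [-1.3, 0.4, -0.7]
finger_gap: 0.0384
[ 0.60349202 -0.01555088  0.11211131] to neck axis, z.135 [-0.00137794  0.00149131 -0.02289041] [-0.00838318 -0.01468407 -0.99985704] [ 0.20106742  0.21405598 -1.28600121]
```

```bash
python3 -m inch '[[[-0.0008,0.0015,0],0],[[-0.0008,0.0016,0.004],0],[[-0.0008,0.0017,0.008],0],[[-0.0008,0.0017,0.009],0],[[-0.0008,0.0017,0.009],0]]' - 100
python3 capin.py|tail -1
```

```text
clock: 9.5
tcp_pos: [0.6047, -0.0161, 0.1024]
orientation: [0.001, 0.64, 0.768, -0.009]
wrist_force: [-0.5, 1.0, -0.6]
finger_gap: 0.0379
[ 0.60491093 -0.01613752  0.10268433] to neck axis, z.135 [-6.58038104e-04  7.40225983e-05 -3.23129989e-02] [-0.00919432 -0.01458329 -0.99985139] [-0.2368867  -0.93761674 -0.61826913]
```

On the axis, with no contact force yet. Press now, home at TCP z ≈ 0.087.

```bash
python3 -m inch '[[[0,0,0.003],0],[[0,0,0.006],0],[[0,0,0.009],0],[[0,0,0.012],0],[[0,0,0.012],0]]'
python3 capin.py|tail -1
```

```text
clock: 9.97
tcp_pos: [0.6044, -0.0159, 0.0895]
orientation: [0.001, 0.64, 0.768, -0.009]
wrist_force: [3.7, 2.0, -9.0]
finger_gap: 0.0378
[ 0.60435759 -0.01588831  0.08923859] to neck axis, z.135 [-0.00111747  0.00036454 -0.04576004] [-0.01052061 -0.01357523 -0.9998525 ] [ 3.16750648  1.99817915 -8.10529847]
```

```bash
python3 -m inch '[[[0,0.0005,0.001],0],[[0,0.0005,0.002],0],[[0,0.0005,0.003],0],[[0,0.0005,0.003],0]]'
python3 capin.py|tail -1
```

```text
clock: 10.35
tcp_pos: [0.6048, -0.0159, 0.0873]
orientation: [0.001, 0.64, 0.768, -0.009]
wrist_force: [-2.0, 0.2, 4.3]
finger_gap: 0.0377
[ 0.60482212 -0.0158508   0.08726699] to neck axis, z.135 [-0.00110961 -0.00010275 -0.04772561] [-0.01001048 -0.0138407  -0.9998541 ] [-2.11002786  1.08853827  5.19188412]
```

```bash
python3 -m inch '[[[0,0,0.001],0],[[0,0,0.001],0],[[0,0,0.001],0]]'
python3 - <<'E'
from h import *
w=cam('wrist');save(w,'w5.png');s=cam('side');cv2.imwrite('pics/s5.png',cv2.cvtColor(cv2.resize(s['image'][160:320,220:440],(800,582),interpolation=cv2.INTER_CUBIC),cv2.COLOR_RGB2BGR))
print(env.get_state()['wrist_force'])
E
```

```text
clock: 10.65
tcp_pos: [0.6048, -0.0159, 0.0873]
orientation: [0.001, 0.64, 0.769, -0.008]
wrist_force: [-2.1, 0.3, 6.2]
finger_gap: 0.0379
[-2.13735839  0.85290414  5.74079539]
```

```bash
python3 -m inch '[[[0,0,0.0015],0],[[0,0,0.0027],0],[[0,0,0.0027],0],[[0,0,0.0027],0]]'
```

```text
clock: 11.08
tcp_pos: [0.6049, -0.0158, 0.0872]
orientation: [0.002, 0.64, 0.769, -0.008]
wrist_force: [-5.2, 1.5, 14.8]
finger_gap: 0.0379
```

View pics/s5.png

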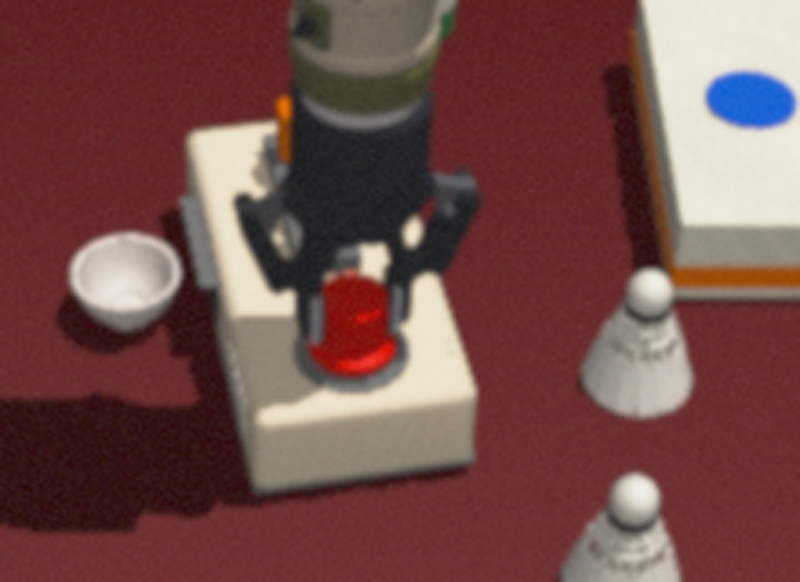

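The side crop shows the cap at (352,325) seated low on the neck, with the grip at the far end and bystanders in place. One last check for slip in the hand and steadiness of the press, then I hand in.

Run:
```python
from h import *
w=cam('wrist');hs=hsv(w);m=(((hs[...,0]<7)|(hs[...,0]>174))&(hs[...,1]>150)&(hs[...,2]>90))
P=cloud(w,m);P=P[np.hypot(P[:,0]-.605,P[:,1]+.016)<.035];T=P[P[:,2]>.108]
print('cap top z (want .115)',np.median(T[:,2]),cv2.minEnclosingCircle((T[:,:2]*1000).astype(np.float32)))
A=np.c_[T[:,:2]-T[:,:2].mean(0),np.ones(len(T))];print('tilt',np.linalg.lstsq(A,T[:,2],rcond=None)[0])
for k in blobs(M(w,(8,180,100),(20,255,255))):
    G=cloud(w,k[0]);G=G[(G[:,2]>.118)&(G[:,2]<.13)]
    if len(G)>20: print('grip own y (want .075)',(G[:,:2].mean(0)-[.6054,-.0163])@[-.189,.982]-.085)
s=env.get_state();print(s['wrist_force'],s['tcp_pos'],s['finger_gap'])
```

```text
cap top z (want .115) 0.11476102263396282 ((605.0660400390625, -16.01519775390625), 20.799591064453125)
tilt [ 0.00769293 -0.04646558  0.11450042]
[-5.81430305  1.4200043  14.35755233] [ 0.6048892  -0.01588539  0.08721914] 0.03788416965467893
```

```bash
python3 -c "
from workcell import env
print(env.hand_in()); s=env.get_state(); print(s['clock'],s['wrist_force'],s['tcp_pos'])"
```

```text
the job is handed in; nothing more can be done
None
the job is handed in; nothing more can be done
```

The job is handed in at about 11 s on the robot clock. The hand was still gripping the cap and pressing it down.

- **Portion grip:** I slid it about 61 mm to the far stop, where the resistance rose to 38 N. It then measured at 76.6 mm along the dispenser, against 75 mm expected at the stop. That 38 N came close to the 40 N limit, but it acted on the fingers rather than the arm or gripper body.
- **Cap:** It went over the beads with a 9 N downward pull felt at the click, then landed on the hard stop. Its top measured 114.8 mm above the table, against 115 mm for fully home. It was within 1 mm of the neck axis, with a tilt of at most 0.05 rad by a rough depth fit.
- **Final press:** The wrist force was steady at about 14.4 N upward just before hand-in, with a sideways force of about 6 N. The grip setting was 100 N.
- **Failed check:** The last wrist picture did not give a new measurement of the portion grip. The last side view shows it still towards the far end, and nothing touched it after I released it.
- **Bystanders:** In that side view the bowl and the two shuttlecocks in frame looked undisturbed. I did not re-measure the jar, bottle, green lid or third shuttlecock at the end, and I noticed no contact with any of them.

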